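Set the ring turntable back one notch

ROBOT

A 7-joint arm with a two-finger parallel gripper is mounted at the origin on the work surface. World frame = base frame: x ahead of the robot, y to its left, z up, the work surface at z = 0. Lengths are in m, angles in rad, forces in N, time in s.
With the tool pointing down it reaches from about 0.425 to 0.95 m from the base axis. Payload 16.7 kg.
Tool frame: the origin (TCP) lies at the very end of the fingers, on their centre line; the grasp point (between the pads) lies manip.grasp_offset behind it (manip.grasp_offset is the distance from the TCP to the grasp point, in m); z points along the fingers, x is the direction in which the jaws open and shut, and the axes are right-handed (so a half turn about z gives the same grasp; the last joint's range is limited). The gripper opens to 94 mm and grips with 3 to 60 N. Pads are 16 mm wide; open, the fingers measure 119 mm over their backs; the gripper's body (75 mm by 177 mm) begins 78 mm behind the grasp point.
Start: joints at [-0.149, 0.426, 0.074, 1.606, -0.034, 1.111, -0.067], TCP at [0.675, -0, 0.205] pointing down, gripper open.
Joint ranges: [-2.85, 2.85], [-0.5, 2.14], [-1.23, 1.37], [0.21, 2.46], [-1.02, 4.16], [0.16, 2.05], [-2.73, 2.73]. Speed limits (rad/s): [1.89, 1.89, 2.39, 2.39, 3.01, 3.01, 3.01].

INTERFACE

Orientations are given as [roll, pitch, yaw] about the fixed x, y, z axes, in that order (R = Rz(yaw) Ry(pitch) Rx(roll)).
In Python, from station import manip gives the robot as it stands. The module is installed in compiled form; this text tells all that it offers.
- The arm moves only by the shell command python3 -m inch 'ROWS'. ROWS is text: rows parted by semicolons, each of 7 numbers parted by spaces: the shift along the tool's x, y, z in cm, then the turn, a rotation vector about the tool's x, y, z in degrees, then the gripper's target within -1 to 1 (fully open at 1, half-way at 0, shut at -1). A call has exactly 5 rows; each row is the pose to reach, as a shift and turn from the pose measured when the call began, along the tool's axes at that moment; what a row does not reach only later rows make up. A row lasts 1/12 s, in which the tool goes at most 41.7 mm and 7.16 degrees, less where a joint would pass 70% of its speed; a pose out of reach is approached as far as the arm can. A call with a gripper value outside its range is refused whole. The fingers move at their own pace and stop on an object; the grip force is fixed at half the most. Time passes only in rows, so rows that repeat a pose let the fingers close, or fill a call up. It gives the time, the measured TCP pose, the force and the opening at its end, in the units of the state.
- manip.state(): the state, without advancing time (a new reading comes with each control period).
- manip.capture(name): name is "scene" or "side" or "wrist"; returns the picture (400x640x3 uint8, red, green, blue); there is no depth.
- manip.calibration(name): a dict with "mtx" (3x3 intrinsics, pixels), "extrinsics" (4x4, takes a point from world to camera coordinates). Camera axes: x right, y up, looking along -z (the intrinsics and any distortion apply to the point x, -y, -z); pixel columns grow to the right and rows downward; lengths in m; the calibration is good to about 2 mm. A picture is of the moment at which its call begins: read the wrist's pose just before it. calibration takes no time and is no camera call; for the wrist camera it gives the pose at the moment of the call.
- manip.job_done(): hands the job in, once; it reports no verdict.
The state is a dict: "clock": time; "joint_positions": joint angles; "joint_velocities": joint speeds; "joint_torque": joint torques, N m; "position": TCP position; "eef_rot": TCP orientation; "contact_force": force on the tool from outside, world axes, zero at the start; "wrist_torque": the same for the moment, N m; "width": opening from 0.0 (shut) to 1.0 (fully open).
Only numpy, scipy, OpenCV 4.12 (cv2) and the standard library are available. Lean on these libraries where they do the work, as an engineer would, in place of code of your own. Each camera call takes 0.05 s, during which the arm holds its last target.

TASK

The ratchet turntable on the jeweller's bench has gone one notch too far. With a closed fingertip tip its pawl right back out of the teeth so that it stays up, push the wheel backward (clockwise seen from above, the way the pawl was blocking) by exactly one notch, then tip the pawl back so that its nose is fully down between the teeth. Only push, do not pick anything up; leave the two ring blanks lying round their posts and the other things on the bench where they are, and finish clear of everything.

Things in the scene. Friction and masses are not known exactly. Their poses are not given: they have to be found in the camera images.
- indexer: Fixed bench turntable carrying a flat ratchet wheel. Origin: centre of its underside, on the wheel's vertical axis; z up. Grey base plate 212 mm across, 18 mm thick, with a tongue 70 mm wide reaching 160 mm from the axis along local -y, which carries the pawl.
- wheel_top (a point): Centre of the wheel's top face, on its axis, 44 mm above the bench. Aluminium wheel 200 mm across, 12 mm thick, hub cap 32 mm across and 8 mm high. Ten steel teeth on the rim (83 to 100 mm from the axis, 14 mm high, 36 degrees apart): each has a steep face looking clockwise seen from above and a ramp falling counter-clockwise. Five brass posts 72 degrees apart, 65 mm from the axis.
- wheel (a joint): Wheel angle, rad; about 0 at the start, grows counter-clockwise from above (forward). Backward is clockwise, negative; one notch is 0.628. With the pawl down it turns back only to about -0.12, where a steep tooth face meets the nose. It stays where left; turning takes about 2 N at a post. The nose drops fully in when the wheel is within 0.11 rad of a whole notch.
- pawl (a joint): Pawl angle about its horizontal pivot, rad: 0 = nose fully down between teeth, 0.75 = tipped right back on its rest. A steel bell crank: nose arm inward, thumb lever straight up. Pushing the lever's top outward (away from the wheel's axis) lifts the nose; past about 0.4 it tips over and stays back, nose clear; pushed inward past that it drops back by itself. Takes about 0.5 N.
- pawl_bar (a point): Centre of the round cross bar on top of the pawl's lever: 12 mm thick, 30 mm long along the indexer's x. Nose down: 124 mm above the bench, 122 mm from the wheel's axis toward local -y. Tipped back: 107 mm above the bench, 164 mm from the axis. Below it is a flat stem 8 mm wide, 6 mm thick.
- pawl_nose (a point): Middle of the underside of the pawl's nose, a block 10 mm wide along the rim; nose down it is 46 mm above the bench, 91 mm from the wheel's axis, between two teeth.
- pawl_pivot (a point): Centre of the pawl's pivot pin (along the indexer's x), between two fixed cheeks 28 mm wide over all, tops 70 mm above the bench: 62 mm above the bench, 122 mm from the wheel's axis toward local -y. A fixed cross block between the cheeks, top 72 mm above the bench, ends 19 mm further out: the tipped pawl rests on it.
- ring0: Loose steel ring blank, 23 mm across, 18 mm bore, 6 mm high, lying on the wheel round post0. Origin: centre of its underside.
- ring1: Loose ring blank like ring0, lying round post3.
- tray: Loose yellow ring tray 150 x 200 x 22 mm (rings in it reach 32 mm), 1.2 kg, bystander; origin at the centre of its underside.
- bottle: Loose clear bottle with a red cap, 64 mm across, 200 mm tall, bystander; origin at the centre of its underside.
- jar: Loose glass jar, 50 mm across, 50 mm tall, bystander; origin at the centre of its underside.
- driver: Loose screwdriver lying on the bench, bystander; lies along its x, origin on the bench under it.
- post0 (a point): Centre of the top of a brass post fixed on the wheel: 10 mm thick, 40 mm high above the wheel's face, top 84 mm above the bench. At the start 36 degrees counter-clockwise of the pawl, seen from above.
- post1 (a point): Centre of the top of a brass post fixed on the wheel: 10 mm thick, 40 mm high above the wheel's face, top 84 mm above the bench. At the start 108 degrees counter-clockwise of the pawl, seen from above.
- post2 (a point): Centre of the top of a brass post fixed on the wheel: 10 mm thick, 40 mm high above the wheel's face, top 84 mm above the bench. At the start opposite the pawl, seen from above.
- post3 (a point): Centre of the top of a brass post fixed on the wheel: 10 mm thick, 40 mm high above the wheel's face, top 84 mm above the bench. At the start 108 degrees clockwise of the pawl, seen from above.
- post4 (a point): Centre of the top of a brass post fixed on the wheel: 10 mm thick, 40 mm high above the wheel's face, top 84 mm above the bench. At the start 36 degrees clockwise of the pawl, seen from above.

How it is judged:
By the outcome, as a careful person would: the job done as asked, in the order asked, and still so for the second after the job is handed in, with the robot touching nothing.
It also fails if it takes over 64 s, if anything falls off the work surface, if the arm or the gripper's body presses on something with over 40 N, if the wrist force passes 120 N, or if a joint passes its speed limit or range.

## Working session

There is one attempt and no reset: what is moved stays moved. The work goes in short steps, Python scripts to look and compute and a shell command to move; the robot and the scene stay as the last step left them, time stands still between calls to the robot, and variables do not carry over. Pictures are saved under pics/ and viewed, and the job is handed in when it is done.

```bash
mkdir -p pics; ls; python3 - <<'E'
from station import manip
import cv2
print(manip.state())
print(manip.grasp_offset)
for n in ["scene","side","wrist"]:
    im=manip.capture(n); cv2.imwrite(f"pics/{n}0.png",im[:,:,::-1])
    c=manip.calibration(n); print(n,c)
E
```

```text
pics
{'clock': 0.0, 'joint_positions': array([-0.14948852,  0.42675319,  0.07384966,  1.60664069, -0.03412458,
        1.11081518, -0.06706643]), 'joint_velocities': array([ 0.00121201, -0.00022583,  0.00118634, -0.00165424,  0.00118644,
        0.0010442 , -0.00076803]), 'joint_torque': array([-4.09355038e-03, -9.35844111e+01,  3.66462663e+00, -4.54201269e+01,
       -4.89189907e-02,  2.02478352e-02, -6.48899413e-05]), 'position': array([ 6.74531588e-01, -3.31640774e-05,  2.04746590e-01]), 'eef_rot': array([ 3.14151301e+00,  1.35462400e-03, -2.04672571e-05]), 'contact_force': array([0.23670475, 0.31184477, 0.00600683]), 'wrist_torque': array([-0.02816135, -0.03838436,  0.0148514 ]), 'width': 1.0039401733484596}
0.0188
scene {'mtx': array([[372.06328128,   0.        , 322.37685697],
       [  0.        , 372.06328128, 197.98434556],
       [  0.        ,   0.        ,   1.        ]]), 'extrinsics': array([[-0.1322512 ,  0.99120994,  0.00353221,  0.05712541],
       [-0.71885712, -0.09836509,  0.68816331,  0.32914601],
       [ 0.68246176,  0.08847127,  0.72554723, -1.65368095],
     
[... 214 characters left out ...]
       ]]), 'extrinsics': array([[-0.81758937, -0.57576393, -0.00659688,  0.48039491],
       [ 0.41545405, -0.59780325,  0.68558676, -0.31178638],
       [-0.39867977,  0.55778774,  0.72796104, -0.97428494],
       [ 0.        ,  0.        ,  0.        ,  1.        ]])}
wrist {'mtx': array([[284.93739839,   0.        , 319.0135933 ],
       [  0.        , 284.93739839, 197.01734746],
       [  0.        ,   0.        ,   1.        ]]), 'extrinsics': array([[ 0.99999796,  0.00101896, -0.00174282, -0.67447482],
       [-0.00139602,  0.97263097, -0.23235112,  0.02520866],
       [ 0.00145837,  0.23235307,  0.97263041, -0.39159358],
       [ 0.        ,  0.        ,  0.        ,  1.        ]])}
```

View pics/scene0.png

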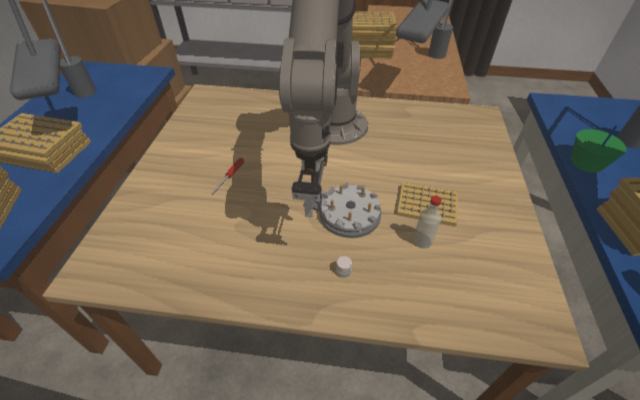

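View pics/side0.png

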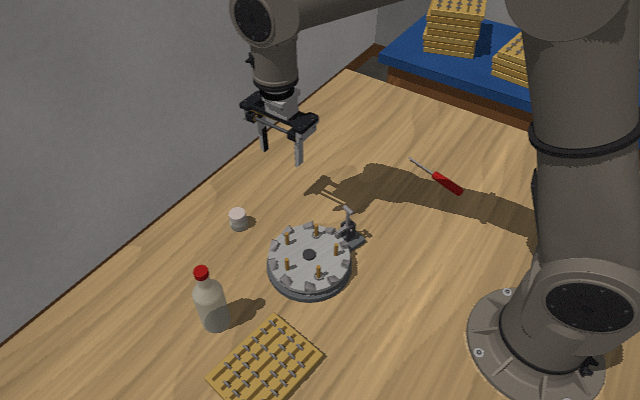

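View pics/wrist0.png

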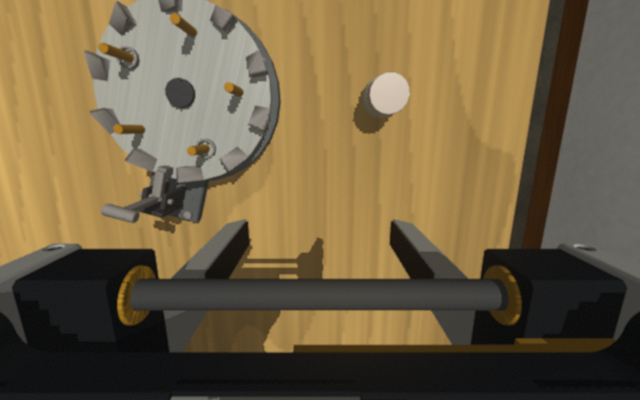

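The pawl sits on the robot-right side of the wheel, with its lever leaning toward the lower left in the wrist view. I'll enlarge the crops.

```bash
python3 - <<'E'
import cv2
a=cv2.imread("pics/wrist0.png")[0:240,80:290]; cv2.imwrite("pics/w0c.png",cv2.resize(a,None,fx=2.5,fy=2.5,interpolation=cv2.INTER_CUBIC))
a=cv2.imread("pics/side0.png")[190:310,250:390]; cv2.imwrite("pics/s0c.png",cv2.resize(a,None,fx=5,fy=5,interpolation=cv2.INTER_CUBIC))
E
```

```text
(no output)
```

View pics/w0c.png

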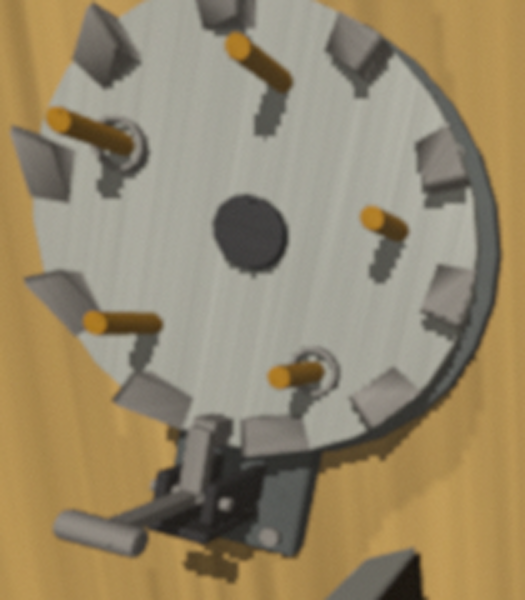

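View pics/s0c.png

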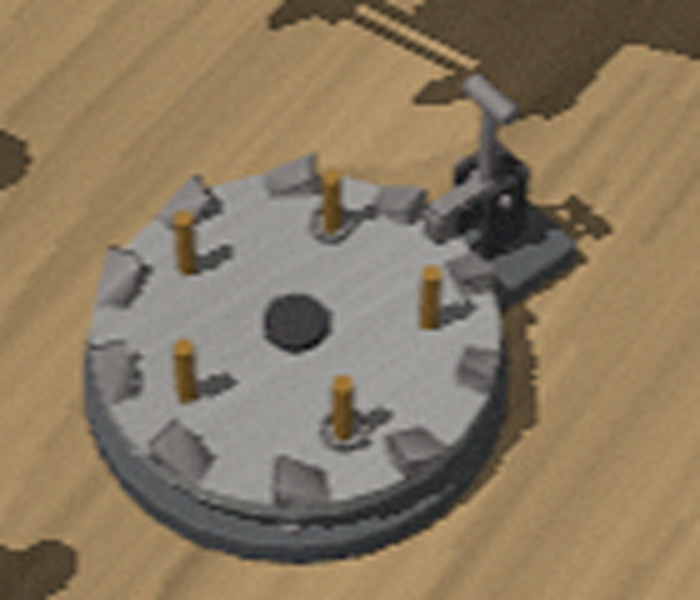

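```bash
cat > h.py <<'E'
import numpy as np, cv2
from scipy.optimize import least_squares
def proj(P,K,E):
    P=np.atleast_2d(P); c=(E[:3,:3]@P.T).T+E[:3,3]; c=c*[1,-1,-1]
    u=(K@c.T).T; return u[:,:2]/u[:,2:]
def pawlbar(th):  # local (x,y,z)
    # pivot y=-.122 z=.062, lever 62mm up at th=0, tips toward -y
    return np.array([0,-.122-.062*np.sin(th),.062+.062*np.cos(th)])
def model(wheel=0,pawl=0):
    pts=[[0,0,.052]]
    for k in range(5):
        a=-np.pi/2+np.radians(36+72*k)+wheel
        pts.append([.065*np.cos(a),.065*np.sin(a),.084])
    pts.append(pawlbar(pawl)); return np.array(pts)
def place(p,X):
    c,s=np.cos(X[2]),np.sin(X[2]); R=np.array([[c,-s,0],[s,c,0],[0,0,1]])
    return p@R.T+[X[0],X[1],0]
E
python3 - <<'E'
from h import *
from station import manip
W=np.array([[250,233],[279,377],[373,217],[238,46],[60,120],[96,322],[100,533]])/2.5+[80,0]
S=np.array([[297,323],[332,173],[183,217],[184,344],[343,380],[431,270],[490,100]])/5+[250,190]
d={n:manip.calibration(n) for n in("wrist","side")}
def res(X,n,O): return (proj(place(model(X[3]),X),d[n]["mtx"],d[n]["extrinsics"])-O)
for w in (["wrist"],["side"],["wrist","side"]):
    f=lambda X:np.concatenate([res(X,n,{"wrist":W,"side":S}[n]).ravel() for n in w])
    r=least_squares(f,[.55,.1,-.2,0]); print(w,r.x.round(4),r.fun.reshape(-1,2).round(1).tolist())
X=r.x
print(place(model(X[3]),X).round(4)); print(place(pawlbar(.75)[None],X))
E
```

```text
['wrist'] [ 0.5197  0.1061 -0.2934  0.0022] [[-0.7, -0.6], [0.2, -0.0], [-0.3, 0.3], [0.2, 0.5], [0.0, 0.1], [0.2, 0.4], [0.2, -0.9]]
['side'] [ 0.5176  0.1071 -0.2805 -0.0102] [[-0.3, -1.3], [-0.2, 0.4], [0.1, 0.0], [-0.1, 0.3], [0.1, 0.5], [0.2, 0.2], [0.2, -0.3]]
['wrist', 'side'] [ 0.5195  0.1062 -0.2918  0.0006] [[-0.9, -0.6], [-0.1, -0.1], [-0.5, 0.3], [-0.1, 0.5], [-0.2, 0.0], [-0.0, 0.3], [0.2, -0.9], [-0.7, -1.9], [-0.6, -0.2], [-0.3, -0.6], [-0.5, -0.3], [-0.3, -0.2], [-0.3, -0.4], [0.2, -0.5]]
[[ 0.5195  0.1062  0.052 ]
 [ 0.541   0.0448  0.084 ]
 [ 0.5844  0.1077  0.084 ]
 [ 0.5381  0.1684  0.084 ]
 [ 0.466   0.1432  0.084 ]
 [ 0.4678  0.0668  0.084 ]
 [ 0.4844 -0.0107  0.124 ]]
[[ 0.47219864 -0.05114203  0.10736471]]
```

```bash
cat >> h.py <<'E'
X0=np.array([.5195,.1062,-.2918])
def local():
    from station import manip
    s=manip.state(); c,sn=np.cos(X0[2]),np.sin(X0[2])
    d=s["position"]-[X0[0],X0[1],0]
    print("t",round(s["clock"],2),"local mm",(1e3*np.array([c*d[0]+sn*d[1],-sn*d[0]+c*d[1],d[2]])).round(1),"rpy",s["eef_rot"].round(3),"F",s["contact_force"].round(2),"w",round(s["width"],3))
def ray(n,u,z):
    from station import manip
    C=manip.calibration(n);K,E=C["mtx"],C["extrinsics"]
    v=np.linalg.inv(K)@[u[0],u[1],1]; v=v*[1,-1,-1]; R=E[:3,:3]; o=-R.T@E[:3,3]; v=R.T@v
    return o+v*(z-o[2])/v[2]
E
python3 - <<'E'
from h import *
print(ray("side",(201,267),.2),ray("side",(216,326),.0), ray("scene",(436,199),.2)); print(ray("side",(237,212),.05))
local()
E
python3 -m inch '-4 -0.4 0 0 0 5.5 -1; -8 -0.8 0 0 0 11 -1; -12 -1.2 1 0 0 16.7 -1; -16 -1.5 3 0 0 16.7 -1; -18.2 -1.62 4.5 0 0 16.7 -1'
python3 -c "
from h import *; local()"
```

```text
[0.60726976 0.34451914 0.2       ] [0.59519004 0.36130186 0.        ] [0.60543368 0.35036729 0.2       ]
[0.75201817 0.10444943 0.05      ]
t 0.15 local mm [179.2 -57.1 204.9] rpy [ 3.142e+00  1.000e-03 -0.000e+00] F [ 0.04 -0.19  0.55] w 0.998
clock: 0.57
position: [0.4894, 0.0164, 0.1596]
eef_rot: [3.141, 0.001, -0.292]
contact_force: [1.5, 1.3, 0.0]
width: 0.681
t 0.57 local mm [ -3.  -94.7 159.6] rpy [ 3.141e+00  1.000e-03 -2.920e-01] F [1.5  1.26 0.03] w 0.681
```

```bash

python3 -m inch '0.3 0 0 0 0 0 -1; 0.3 0 0 0 0 0 -1; 0.3 0 0 0 0 0 -1; 0.3 0 0 0 0 0 -1; 0.3 0 0 0 0 0 -1'
python3 - <<'E'
from h import *; local()
from station import manip
for n in ["side","wrist"]:
    im=manip.capture(n); cv2.imwrite(f"pics/{n}1.png",im[:,:,::-1])
a=cv2.imread("pics/side1.png")[100:310,230:430]; cv2.imwrite("pics/s1c.png",cv2.resize(a,None,fx=2.8,fy=2.8,interpolation=cv2.INTER_CUBIC))
E
```

```text
clock: 0.98
position: [0.4933, 0.0155, 0.1599]
eef_rot: [-3.142, 0.0, -0.292]
contact_force: [0.4, 0.2, -0.6]
width: 0.326
t 0.98 local mm [  1.  -94.4 159.9] rpy [-3.142  0.    -0.292] F [ 0.44  0.19 -0.6 ] w 0.326
```

View pics/s1c.png

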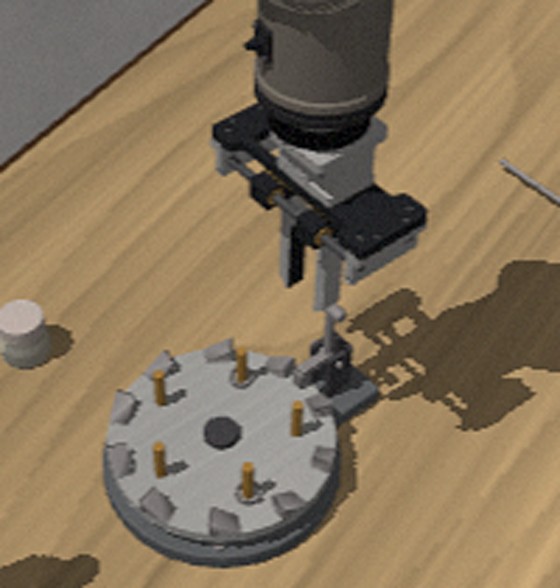

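View pics/wrist1.png

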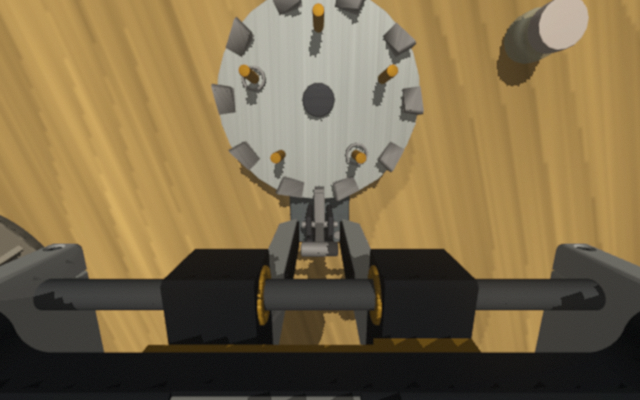

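The wrist view is aligned, with the hub at (318,100) and the bar at about (316,248), both on the tool's centre line. The fingers are still closing. I'll finish closing them and then descend on the inner side of the bar.

```bash

python3 -m inch '0 0 0 0 0 0 -1; 0 0 0 0 0 0 -1; 0 0 0 0 0 0 -1; 0 0 0 0 0 0 -1; 0 0 0 0 0 0 -1'
python3 -m inch '0 0.05 1 0 0 0 -1; 0 0.05 2.5 0 0 0 -1; 0 0.05 4 0 0 0 -1; 0 0.05 5.4 0 0 0 -1; 0 0.05 5.4 0 0 0 -1'
python3 - <<'E'
from h import *; local()
from station import manip
for n in ["side","wrist"]:
    im=manip.capture(n); cv2.imwrite(f"pics/{n}2.png",im[:,:,::-1])
a=cv2.imread("pics/side2.png")[130:290,270:430]; cv2.imwrite("pics/s2c.png",cv2.resize(a,None,fx=3.5,fy=3.5,interpolation=cv2.INTER_CUBIC))
a=cv2.imread("pics/wrist2.png")[100:400,200:440]; cv2.imwrite("pics/w2c.png",cv2.resize(a,None,fx=2,fy=2,interpolation=cv2.INTER_CUBIC))
E
```

```text
clock: 1.5
position: [0.4929, 0.0155, 0.1596]
eef_rot: [3.141, 0.001, -0.292]
contact_force: [1.0, 0.5, 0.5]
width: 0.007
clock: 1.92
position: [0.491, 0.0148, 0.1029]
eef_rot: [3.14, 0.004, -0.292]
contact_force: [-0.3, -0.0, 0.2]
width: 0.001
t 1.92 local mm [ -1.  -95.8 102.9] rpy [ 3.14   0.004 -0.292] F [-0.33 -0.04  0.16] w 0.001
```

View pics/s2c.png

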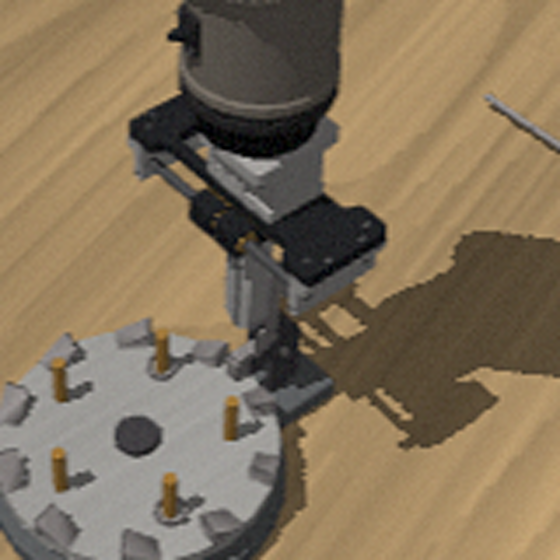

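View pics/w2c.png

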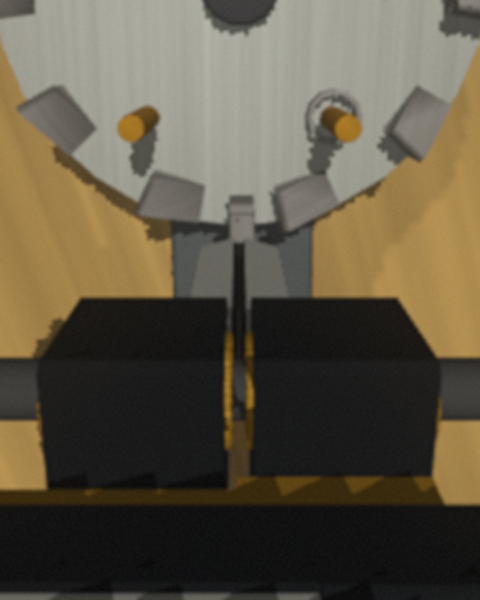

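The finger is down on the inner side of the bar and the nose is still seated. I'll push outward gently.

```bash

python3 -m inch '0.1 0.5 0 0 0 0 -1; 0.1 1.0 0 0 0 0 -1; 0.1 1.5 0 0 0 0 -1; 0.1 2.0 0 0 0 0 -1; 0.1 2.4 0 0 0 0 -1'
python3 -c "
from h import *; local()"
python3 -m inch '0 0.4 0 0 0 0 -1; 0 0.9 0 0 0 0 -1; 0 1.4 0 0 0 0 -1; 0 1.9 0 0 0 0 -1; 0 2.2 0 0 0 0 -1'
python3 - <<'E'
from h import *; local()
from station import manip
for n in ["side"]:
    im=manip.capture(n); cv2.imwrite(f"pics/{n}3.png",im[:,:,::-1])
a=cv2.imread("pics/side3.png")[130:290,270:430]; cv2.imwrite("pics/s3c.png",cv2.resize(a,None,fx=3.5,fy=3.5,interpolation=cv2.INTER_CUBIC))
E
```

```text
clock: 2.43
position: [0.4864, -0.0092, 0.1056]
eef_rot: [3.141, 0.001, -0.293]
contact_force: [0.2, 1.2, -0.2]
width: 0.005
t 2.43 local mm [   1.4 -120.   105.6] rpy [ 3.141e+00  1.000e-03 -2.930e-01] F [ 0.2   1.17 -0.2 ] w 0.005
clock: 2.85
position: [0.4797, -0.031, 0.1056]
eef_rot: [3.141, 0.002, -0.293]
contact_force: [0.5, 0.1, 0.1]
width: 0.003
t 2.85 local mm [   1.4 -142.9  105.6] rpy [ 3.141e+00  2.000e-03 -2.930e-01] F [0.48 0.07 0.09] w 0.003
```

View pics/s3c.png

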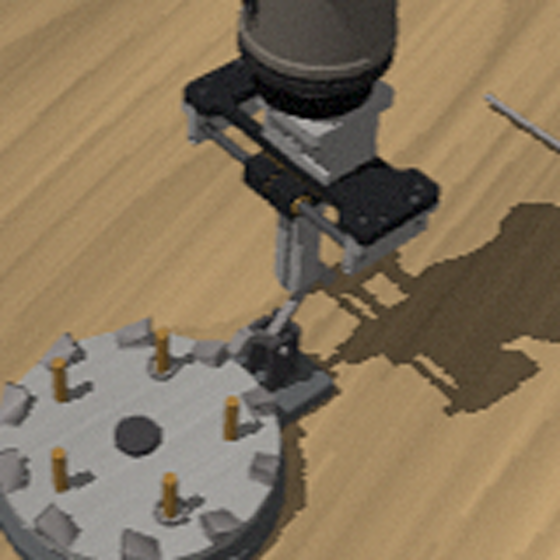

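The lever is leaning outward and looks tipped. I'll back off, rise and verify.

```bash

python3 -m inch '0 -1.5 0 0 0 0 -1; 0 -2.5 -1 0 0 0 -1; 2 -6 -3 0 0 0 -1; 4 -9.5 -5 0 0 0 -1; 5 -12 -5 0 0 0 -1'
python3 - <<'E'
from h import *; local()
from station import manip
for n in ["side"]:
    im=manip.capture(n); cv2.imwrite(f"pics/{n}4.png",im[:,:,::-1])
a=cv2.imread("pics/side4.png")[130:310,240:420]; cv2.imwrite("pics/s4c.png",cv2.resize(a,None,fx=3.3,fy=3.3,interpolation=cv2.INTER_CUBIC))
C=manip.calibration("side")
print([ (t,((proj(place(pawlbar(t)[None],X0),C["mtx"],C["extrinsics"])-[240,130])*3.3).round()) for t in (0,.4,.75)])
E
```

```text
clock: 3.32
position: [0.5654, 0.0712, 0.1594]
eef_rot: [-3.14, -0.002, -0.294]
contact_force: [0.7, -0.4, 0.4]
width: 0.003
t 3.32 local mm [ 54.  -20.3 159.4] rpy [-3.14e+00 -2.00e-03 -2.94e-01] F [ 0.73 -0.44  0.45] w 0.003
[(0, array([[357., 262.]])), (0.4, array([[381., 252.]])), (0.75, array([[398., 251.]]))]
```

View pics/s4c.png

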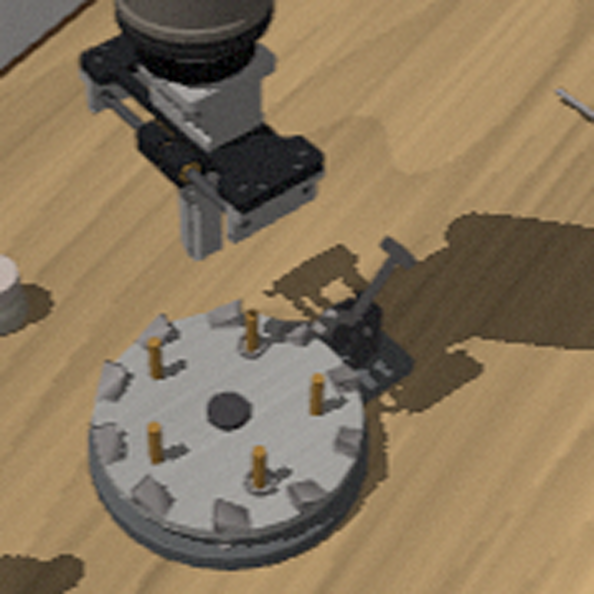

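The bar is at (398,251), which matches 0.75 rad: tipped fully back. Next I'll go behind post1.

```bash

python3 -m inch '0.4 -3.2 0 0 0 0 -1; 0.8 -6.4 0 0 0 0 -1; 0.8 -6.4 0 0 0 0 -1; 0.8 -6.4 2 0 0 0 -1; 0.8 -6.4 4 0 0 0 -1'
python3 -c "
from h import *; local()"
```

```text
clock: 3.78
position: [0.5948, 0.1379, 0.1197]
eef_rot: [-3.136, -0.005, -0.287]
contact_force: [0.7, -0.9, -0.1]
width: 0.007
t 3.78 local mm [ 63.   52.  119.7] rpy [-3.136 -0.005 -0.287] F [ 0.69 -0.94 -0.12] w 0.007
```

```bash

python3 -m inch '-0.1 0 0 0 0 0 -1; -0.1 0.4 0 0 0 0 -1; -0.1 0.6 0 0 0 0 -1; -0.1 0.6 0 0 0 0 -1; -0.1 0.6 0 0 0 0 -1'
python3 -c "
from h import *; local()"
```

```text
clock: 4.2
position: [0.5927, 0.1322, 0.1209]
eef_rot: [-3.135, -0.006, -0.287]
contact_force: [0.1, -0.6, -0.2]
width: 0.008
t 4.2 local mm [ 62.6  46.  120.9] rpy [-3.135 -0.006 -0.287] F [ 0.1  -0.57 -0.18] w 0.008
```

```bash

python3 -m inch '0 0 1.5 0 0 0 -1; 0 0 3 0 0 0 -1; 0 0 4.5 0 0 0 -1; 0 0 5.3 0 0 0 -1; 0 0 5.3 0 0 0 -1'
python3 - <<'E'
from h import *; local()
from station import manip
for n in ["side"]:
    im=manip.capture(n); cv2.imwrite(f"pics/{n}5.png",im[:,:,::-1])
a=cv2.imread("pics/side5.png")[130:310,240:420]; cv2.imwrite("pics/s5c.png",cv2.resize(a,None,fx=3.3,fy=3.3,interpolation=cv2.INTER_CUBIC))
E
```

```text
clock: 4.62
position: [0.5924, 0.1323, 0.0668]
eef_rot: [-3.136, -0.004, -0.287]
contact_force: [0.2, 0.1, -0.4]
width: 0.003
t 4.62 local mm [62.3 45.9 66.8] rpy [-3.136 -0.004 -0.287] F [ 0.19  0.06 -0.44] w 0.003
```

View pics/s5c.png

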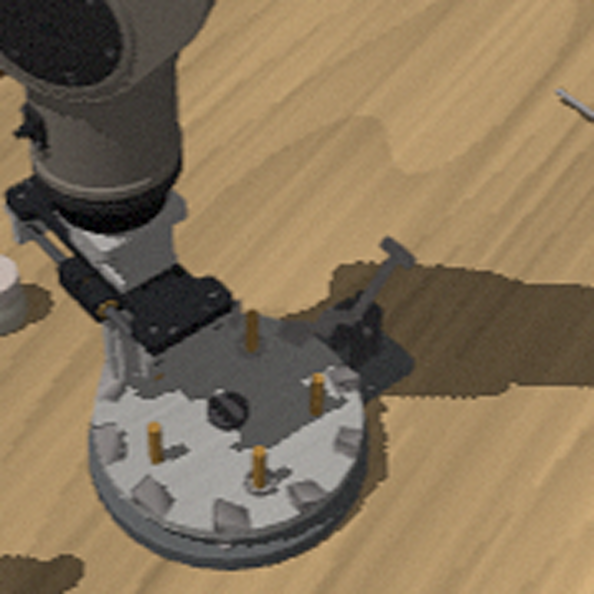

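Finger is behind post1. I'll push clockwise along local −y in steps.

```bash

python3 -m inch '0 0.6 0 0 0 0 -1; 0 1.2 0 0 0 0 -1; 0 1.7 0 0 0 0 -1; 0 2.2 0 0 0 0 -1; 0 2.6 0 0 0 0 -1'
python3 -c "
from h import *; local()"
python3 -m inch '0 0.4 0 0 0 0 -1; 0 0.9 0 0 0 0 -1; 0 1.4 0 0 0 0 -1; 0 1.8 0 0 0 0 -1; 0 2.1 0 0 0 0 -1'
python3 - <<'E'
from h import *; local()
from station import manip
for n in ["side"]:
    im=manip.capture(n); cv2.imwrite(f"pics/{n}6.png",im[:,:,::-1])
a=cv2.imread("pics/side6.png")[190:310,250:390]; cv2.imwrite("pics/s6c.png",cv2.resize(a,None,fx=5,fy=5,interpolation=cv2.INTER_CUBIC))
E
```

```text
clock: 5.08
position: [0.5862, 0.1068, 0.0685]
eef_rot: [-3.135, -0.007, -0.288]
contact_force: [2.6, 1.4, 0.2]
width: 0.005
t 5.08 local mm [63.8 19.8 68.5] rpy [-3.135 -0.007 -0.288] F [2.59 1.38 0.19] w 0.005
clock: 5.5
position: [0.5796, 0.0861, 0.0682]
eef_rot: [-3.135, -0.006, -0.288]
contact_force: [-1.6, 2.9, 2.3]
width: 0.004
t 5.5 local mm [63.4 -1.9 68.2] rpy [-3.135 -0.006 -0.288] F [-1.63  2.87  2.28] w 0.004
```

View pics/s6c.png

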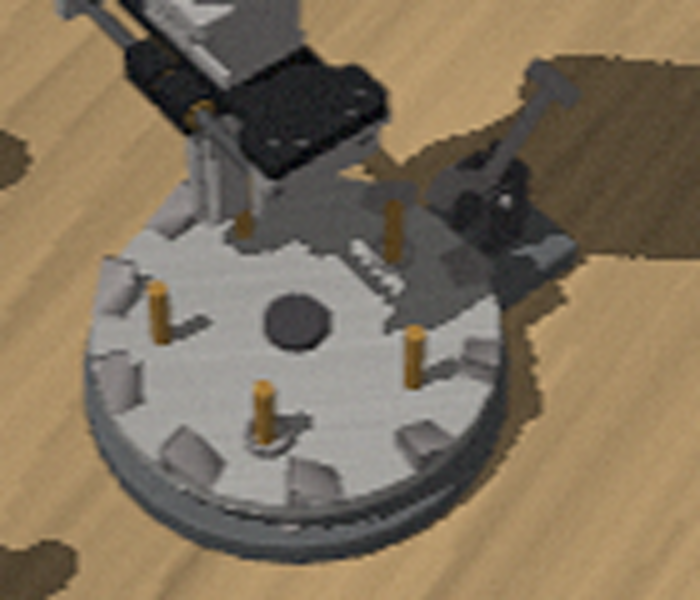

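```bash
cat >> h.py <<'E'
def wheelfit(O,idx,scale=5,off=(250,190)):
    from station import manip
    C=manip.calibration("side"); O=np.array(O)/scale+off
    f=lambda a:(proj(place(model(a[0])[idx],[.5176,.1071,-.2907]),C["mtx"],C["extrinsics"])-O).ravel()
    r=least_squares(f,[-.5]); print("wheel rel. start",r.x.round(4),"res px",r.fun.reshape(-1,2).round(1).tolist())
E
python3 - <<'E'
from h import *
wheelfit([[394,204],[158,287],[263,387],[415,329]],[1,3,4,5])
E
```

```text
wheel rel. start [-0.5635] res px [[0.1, 0.1], [-0.1, 0.1], [0.2, 0.1], [0.2, 0.5]]
```

```bash

python3 -m inch '0 0.1 0 0 0 0 -1; 0 0.2 0 0 0 0 -1; 0 0.3 0 0 0 0 -1; 0 0.4 0 0 0 0 -1; 0 0.4 0 0 0 0 -1'
python3 - <<'E'
from h import *; local()
from station import manip
for n in ["side"]:
    im=manip.capture(n); cv2.imwrite(f"pics/{n}7.png",im[:,:,::-1])
a=cv2.imread("pics/side7.png")[190:310,250:390]; cv2.imwrite("pics/s7c.png",cv2.resize(a,None,fx=5,fy=5,interpolation=cv2.INTER_CUBIC))
E
```

```text
clock: 5.97
position: [0.5781, 0.0818, 0.068]
eef_rot: [-3.136, -0.006, -0.288]
contact_force: [-1.7, 2.5, 0.2]
width: 0.006
t 5.97 local mm [63.1 -6.5 68. ] rpy [-3.136 -0.006 -0.288] F [-1.72  2.52  0.18] w 0.006
```

View pics/s7c.png

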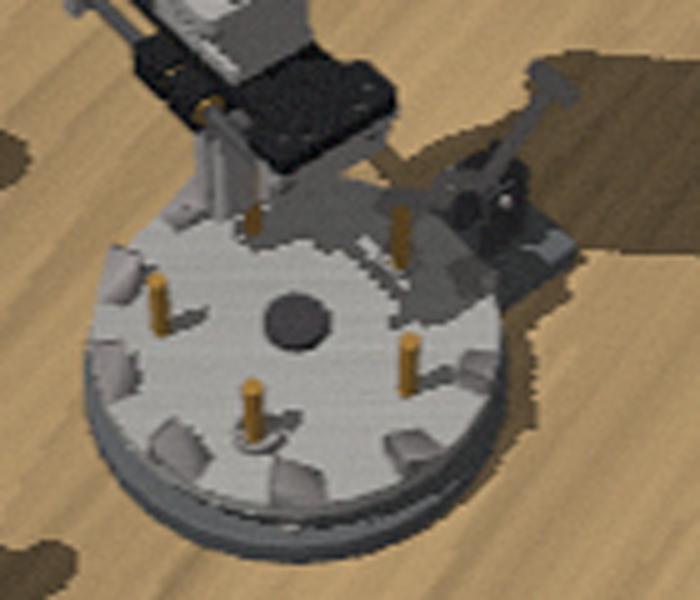

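```bash

python3 - <<'E'
from h import *
wheelfit([[402,209],[157,279],[253,384],[409,339]],[1,3,4,5])
E
python3 -m inch '0 -0.3 0 0 0 0 -1; 0 -0.6 0 0 0 0 -1; 0 -0.6 -1 0 0 0 -1; 0 -0.6 -3.5 0 0 0 -1; 0 -0.6 -6 0 0 0 -1'
python3 -m inch '0 0 -3.5 0 0 0 -1; 0 0 -3.5 0 0 0 -1; 0 0 -3.5 0 0 0 -1; 0 0 -3.5 0 0 0 -1; 0 0 -3.5 0 0 0 -1'
python3 - <<'E'
from h import *; local()
from station import manip
for n in ["side","wrist"]:
    im=manip.capture(n); cv2.imwrite(f"pics/{n}8.png",im[:,:,::-1])
a=cv2.imread("pics/side8.png")[190:310,250:390]; cv2.imwrite("pics/s8c.png",cv2.resize(a,None,fx=5,fy=5,interpolation=cv2.INTER_CUBIC))
E
```

```text
wheel rel. start [-0.6439] res px [[-0.1, 0.4], [0.0, -0.0], [0.0, 0.2], [0.2, 0.0]]
clock: 6.43
position: [0.5789, 0.0871, 0.1286]
eef_rot: [-3.137, -0.004, -0.288]
contact_force: [-0.4, 0.3, -0.0]
width: 0.008
clock: 6.85
position: [0.5782, 0.0869, 0.163]
eef_rot: [-3.138, -0.003, -0.288]
contact_force: [-0.1, -0.7, 0.5]
width: 0.003
t 6.85 local mm [ 61.8  -1.6 163. ] rpy [-3.138e+00 -3.000e-03 -2.880e-01] F [-0.11 -0.69  0.47] w 0.003
```

View pics/s8c.png

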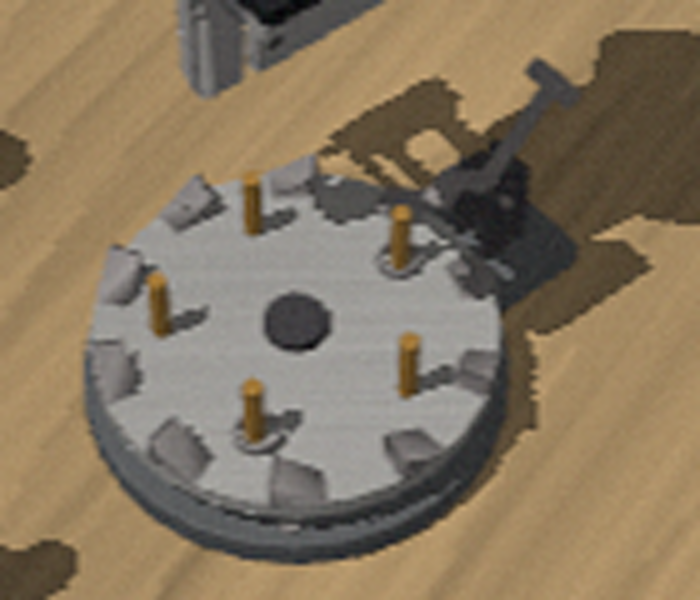

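Wheel is about −0.64 rad from its start (target −0.628, tolerance 0.11), both rings are still round their posts and the pawl is still back. Next I'll go outside the bar.

```bash

python3 -m inch '-1.5 4 0 0 0 0 -1; -3 8 0 0 0 0 -1; -4.5 12 0 0 0 0 -1; -6 16 0 0 0 0 -1; -6.2 19.2 0 0 0 0 -1'
python3 -m inch '0 0 0 0 0 0 -1; 0 0 0 0 0 0 -1; 0 0 0 0 0 0 -1; 0 0 0 0 0 0 -1; 0 0 0 0 0 0 -1'
python3 -c "
from h import *; local()"
```

```text
clock: 7.37
position: [0.4611, -0.0808, 0.1611]
eef_rot: [-3.138, -0.001, -0.288]
contact_force: [1.0, -0.4, 1.1]
width: 0.005
clock: 7.78
position: [0.4616, -0.0797, 0.1609]
eef_rot: [-3.138, -0.001, -0.286]
contact_force: [-0.5, 0.2, 0.4]
width: 0.005
t 7.78 local mm [  -2.  -194.7  160.9] rpy [-3.138e+00 -1.000e-03 -2.860e-01] F [-0.45  0.17  0.38] w 0.005
```

```bash

python3 -m inch '0.1 0 1.5 0 0 0 -1; 0.2 0 3 0 0 0 -1; 0.2 0 4.5 0 0 0 -1; 0.2 0 6.2 0 0 0 -1; 0.2 0 6.2 0 0 0 -1'
python3 - <<'E'
from h import *; local()
from station import manip
for n in ["side"]:
    im=manip.capture(n); cv2.imwrite(f"pics/{n}9.png",im[:,:,::-1])
a=cv2.imread("pics/side9.png")[110:290,270:450]; cv2.imwrite("pics/s9c.png",cv2.resize(a,None,fx=3.3,fy=3.3,interpolation=cv2.INTER_CUBIC))
E
```

```text
clock: 8.2
position: [0.4624, -0.0791, 0.0963]
eef_rot: [-3.139, 0.003, -0.284]
contact_force: [-1.2, -0.3, -1.0]
width: 0.005
t 8.2 local mm [  -1.4 -193.9   96.3] rpy [-3.139e+00  3.000e-03 -2.840e-01] F [-1.16 -0.26 -1.  ] w 0.005
```

View pics/s9c.png

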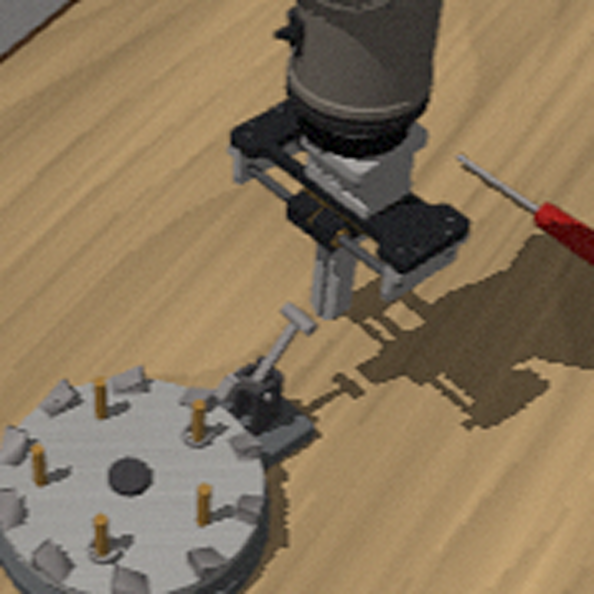

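The finger stands outside the bar. I'll push inward to just past the tipping point.

```bash

python3 -m inch '0.1 -0.6 0 0 0 0 -1; 0.1 -1.2 0 0 0 0 -1; 0.1 -1.7 0 0 0 0 -1; 0.1 -2.2 0 0 0 0 -1; 0.1 -2.5 0 0 0 0 -1'
python3 -c "
from h import *; local()"
python3 -m inch '0 -0.4 0 0 0 0 -1; 0 -0.8 0 0 0 0 -1; 0 -1.2 0 0 0 0 -1; 0 -1.6 0 0 0 0 -1; 0 -2.1 0 0 0 0 -1'
python3 - <<'E'
from h import *; local()
from station import manip
for n in ["side"]:
    im=manip.capture(n); cv2.imwrite(f"pics/{n}10.png",im[:,:,::-1])
a=cv2.imread("pics/side10.png")[110:290,270:450]; cv2.imwrite("pics/s10c.png",cv2.resize(a,None,fx=3.3,fy=3.3,interpolation=cv2.INTER_CUBIC))
E
```

```text
clock: 8.67
position: [0.4715, -0.0546, 0.0983]
eef_rot: [-3.139, 0.001, -0.284]
contact_force: [-0.1, -0.3, 0.6]
width: 0.0
t 8.67 local mm [   0.3 -167.8   98.3] rpy [-3.139e+00  1.000e-03 -2.840e-01] F [-0.07 -0.34  0.55] w 0.0
clock: 9.08
position: [0.4775, -0.0342, 0.0984]
eef_rot: [-3.139, 0.001, -0.284]
contact_force: [-0.5, 0.1, 0.4]
width: 0.011
t 9.08 local mm [ 1.000e-01 -1.465e+02  9.840e+01] rpy [-3.139e+00  1.000e-03 -2.840e-01] F [-0.47  0.11  0.43] w 0.011
```

View pics/s10c.png

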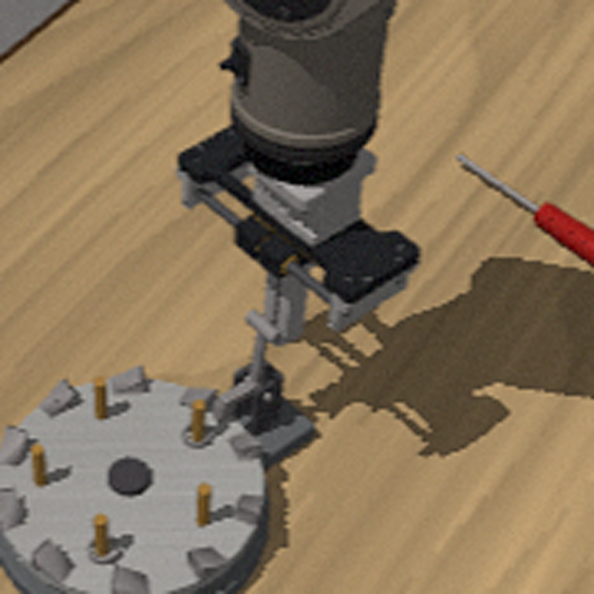

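The lever looks upright. I'll retreat outward and up, then check that the nose is fully seated.

```bash

python3 -m inch '0 1.5 0 0 0 0 -1; 0 3 0 0 0 0 -1; 0 4 -2 0 0 0 -1; 0 4 -5 0 0 0 -1; 0 4 -8 0 0 0 -1'
python3 -m inch '3 0 -2 0 0 0 -1; 7 0 -2 0 0 0 -1; 10 0 -2 0 0 0 -1; 10 0 -2 0 0 0 -1; 10 0 -2 0 0 0 -1'
python3 - <<'E'
from h import *; local()
from station import manip
for n in ["side","wrist","scene"]:
    im=manip.capture(n); cv2.imwrite(f"pics/{n}11.png",im[:,:,::-1])
a=cv2.imread("pics/side11.png")[190:310,250:390]; cv2.imwrite("pics/s11c.png",cv2.resize(a,None,fx=5,fy=5,interpolation=cv2.INTER_CUBIC))
C=manip.calibration("side")
for t in (0,.05,.1,.2): print(t,((proj(place(pawlbar(t)[None],X0),C["mtx"],C["extrinsics"])-[250,190])*5).round())
E
```

```text
clock: 9.55
position: [0.4657, -0.0725, 0.1787]
eef_rot: [-3.139, 0.003, -0.285]
contact_force: [-0.1, -0.1, 0.1]
width: 0.005
clock: 9.97
position: [0.5623, -0.101, 0.1977]
eef_rot: [-3.14, 0.004, -0.285]
contact_force: [-1.3, -0.4, 0.0]
width: 0.005
t 9.97 local mm [ 100.6 -186.1  197.7] rpy [-3.14   0.004 -0.285] F [-1.3  -0.37  0.04] w 0.005
0 [[491.  97.]]
0.05 [[496.  95.]]
0.1 [[500.  92.]]
0.2 [[510.  87.]]
```

View pics/s11c.png

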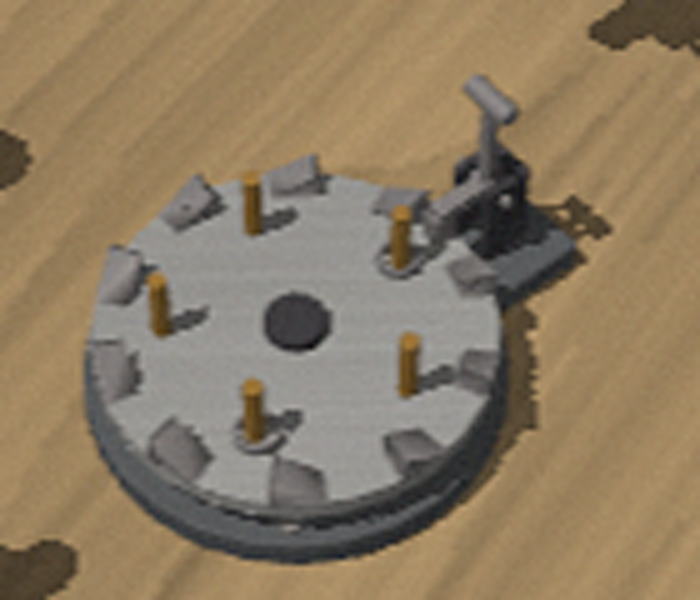

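View pics/wrist11.png

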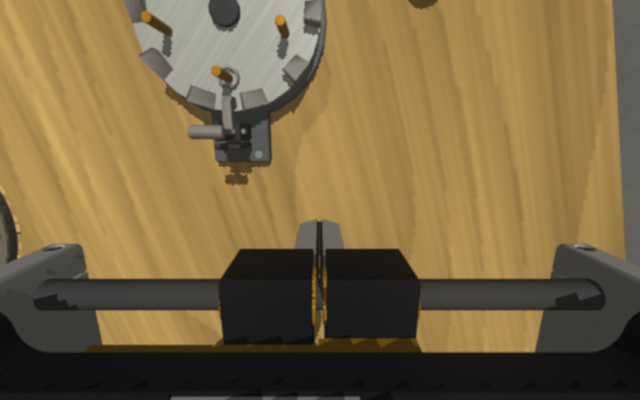

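View pics/scene11.png

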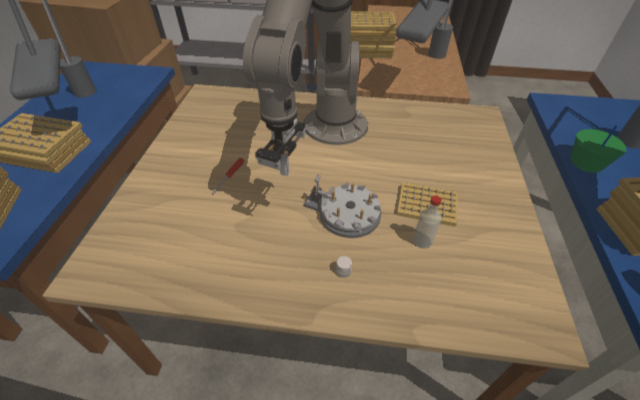

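The side view shows the bar back at (490,100), identical to the start, so the nose is down. The post tops are unchanged since the push, the rings lie round their posts and the bystanders haven't moved. The finger is clear, so I'll hand in.

```bash

python3 - <<'E'
from h import *
from station import manip
wheelfit([[252,177],[401,210],[157,279],[253,384],[409,339]],[2,1,3,4,5])
print(manip.job_done())
E
```

```text
wheel rel. start [-0.6447] res px [[-0.1, -0.0], [0.1, 0.2], [0.0, -0.0], [0.0, 0.2], [0.2, 0.0]]
the job is handed in; nothing more can be done
None
```

The wheel is back one notch with the pawl's nose down between the teeth, and the job was handed in at about 10 s of the 64 s allowed.

- **What I did:** With the closed fingertip I tipped the pawl outward onto its rest. I then pushed post1 clockwise and tipped the pawl back in from outside the bar. Last, I drew the arm clear and raised it.
- **Wheel:** The last image fit puts it at −0.645 rad from the start. That is 0.016 rad past the exact −0.628, well inside the 0.11 rad the nose needs.
- **Pawl:** While back, its bar matched the 0.75 rad position. At the end the bar was at the same pixel as at the start, which means the nose is fully down.
- **Everything else:** Both rings still lie round their posts, and the other things on the bench look unmoved. The wrist force read no more than about 4 N at any check.
- **Disagreements:** None of my final checks failed. The side-camera and wrist-camera position fits differed by about 2 mm, which is within the calibration error.

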